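# Grease a shelving-drive bearing with the push gun

## Task

The freshly filled push-type grease gun is still held nose down in the quick-slide vise, its nut already released: slide the jaw well open by its knob and leave it open, then take the gun by its cap and lift it clear. Press its coupler squarely onto the bare tilted grease nipple of the bearing (not the one under the blue cap) until it snaps on, then push the gun down to the bottom of its spring stroke and keep it pushed down: finish like that, still holding the gun pressed, without letting go. Leave the other things on the desk where they are.

Things in the scene. Friction and masses are not known exactly. Their poses are not given: they have to be found in the camera images.
- vise: Blue quick-slide vise fixed to the desk, 245 x 90 mm. Origin on the desk below the clamped gun's axis; x along the jaw travel: fixed jaw on +x, sliding jaw on -x (robot's side, yaw within 0.4), z up. Bed of two ways, 56 mm above the desk, with a 26 mm slot between. V-notched jaws, tops 88 mm above the desk; rear carriage 72 mm high, ending 97 mm behind the gun axis.
- jaw (a joint): Opening of the sliding jaw in m: 0 as clamped on the gun, up to 0.045 fully open. It moves towards the vise's -x against a steady friction of about 7 N and stays where it is left (its screw nut is already released).
- jaw_knob (a point): Centre of the black round knob on the sliding jaw: upright, 26 mm in diameter, 32 mm tall (98 to 130 mm above the desk), on a 10 mm stem, 80 mm towards -x of the gun axis when the jaw is closed. It moves with the jaw.
- gun: Push grease gun, about 0.4 kg, nose down, barrel resting on the vise bed; stays standing when the jaw opens. Round. Origin: centre of the barrel's nose-end face; z along the axis to the cap. Red barrel 38 mm dia from 0 to 60 mm; dark steel cap 28 mm dia from 60 to 96 mm: grip the cap, fingertips may bear on the shoulder at 60. Tube and coupler hang 40 mm into the slot: lift straight up.
- stroke (a joint): How far tube and coupler are pushed back into the barrel, in m: 0 at rest, 0.014 at the end of the stroke. Spring: about 11 N to start moving, about 17 N at the end. It springs back when the push is released.
- coupler_mouth (a point): Centre of the open mouth of the brass coupler (20 mm dia, 22 mm long, on a 10 mm tube), on the gun's axis, 40 mm before the gun's origin at rest (less by the stroke). Mouth 15 mm wide inside, then 12.6 mm; four sprung jaws inside snap behind the nipple's head at about 7 N.
- nipple: The bare brass grease nipple on one of the two green bearings, fixed. Origin at its foot on the bearing; z out along its axis, leaning 35 degrees from vertical roughly towards the robot (yaw within 0.35). Hexagon 13 mm wide to 5 mm, neck 6 mm dia, ball head 10 mm dia centred at 15, tip at 20. The coupler's jaws meet the head with the mouth at 15.5 mm, pass it at 10.5, and it seats at about 5.
- nipple_seat (a point): Point on the nipple's axis, 5.3 mm from its foot: the coupler's mouth lies here when it is snapped home.
- drive: Drive axle of the rolling shelving, fixed: grey base on a black mat 190 x 250 mm, two green pillow-block bearings 60 mm either side of the origin along y (tops 74 mm above the desk), a 20 mm shaft along y, 270 mm long, and a 68 mm sprocket between. Origin on the desk below the shaft's middle; x away from the robot.
- capped_nipple: The other bearing's nipple, the same position and lean, under a blue plastic cap 17 mm in diameter, 22 mm out from its foot: already greased. Origin at the middle of its foot. Fixed.
- spanner: Loose steel spanner, 130 mm, at the back of the desk. Bystander.
- dust_cap: Loose blue plastic dust cap of the bare nipple, 17 mm in diameter, 18 mm tall. Bystander.
- envelopes_a: Loose stack of small card envelopes, 75 x 75 x 32 mm. Bystander.
- envelopes_b: Loose lower stack of card envelopes, 75 x 75 x 16 mm. Bystander.
- loupe: Loose black loupe, 48 mm in diameter, 36 mm tall. Bystander.
- notebook: Loose black pocket notebook, 105 x 148 x 14 mm. Bystander.
There are look-alikes about, which are no part of the job. Of the things that look like the gun, the smallest one is meant.

How it is judged:
On the way, in this order (a step that is already met when the one before it is completed fails the run):
1. the vise jaw is slid open at least 15 mm while the gun still stands on the bed (value of joint jaw above 0.015 m and z of gun in the frame of vise below 0.062 m), for 0.2 s.
2. the gun is lifted clear of the vise, held in the fingers (value of joint jaw above 0.015 m and contact force between gun and vise below 0.1 N and z of coupler_mouth in the frame of vise above 0.06 m and contact force between the fingers and gun above 2 N), for 0.1 s.
3. the coupler is snapped onto the bare nipple, square to it within 0.10 rad (distance between coupler_mouth and nipple_seat below 0.004 m and angle between the z axis of gun and the z axis of nipple, either way round below 0.1 rad), for 0.1 s.
At the end, for the whole second after the job is handed in: Coupler snapped on the bare nipple (mouth within 4 mm of its seat, gun within 0.10 rad of the nipple's axis); fingers hold the gun pushed at least 10 mm down its stroke, more than 8 N on the nipple; gun off the vise, jaw still open at least 15 mm (all of step 3 and value of joint jaw above 0.015 m and contact force between gun and vise below 0.1 N and value of joint stroke above 0.01 m and contact force between gun and nipple above 8 N and contact force between the fingers and gun above 2 N); the arm keeps its last pose, push and grip.
It fails at once if another thing on the desk is shifted by more than 30 mm (distance of any of spanner, dust_cap, envelopes_a, envelopes_b, loupe, notebook from where it was at the start of the episode above 0.03 m).
It fails at once if the gun is pressed on the blue-capped nipple (contact force between gun and capped_nipple above 3 N).
It also fails if it takes over 50 s, if anything falls off the work surface, if the arm or the gripper's body presses on something with over 40 N, if the wrist force passes 120 N, or if a joint passes its speed limit or range.

## Robot

A 6-joint arm with a two-finger parallel gripper is mounted at the origin on the work surface. World frame = base frame: x ahead of the robot, y to its left, z up, the work surface at z = 0. Lengths are in m, angles in rad, forces in N, time in s.
With the tool pointing down it reaches from about 0.3 to 0.875 m from the base axis. Payload 6.4 kg.
Tool frame: the origin (TCP) lies between the finger pads; the fingertips stand 11 mm ahead of it and the grasp point (between the pads) lies 8 mm behind it (ctrl.tcp_to_tips is the distance from the TCP to the fingertips, in m); x points along the fingers, z is the direction in which the jaws open and shut, and the axes are right-handed (so a half turn about x gives the same grasp; the last joint's range is limited). The gripper opens to 85 mm and grips with 20 to 120 N. Pads are 22 mm wide; open, the fingers measure 114 mm over their backs; the gripper's body (76 mm by 85 mm) begins 54 mm behind the grasp point. The pads swing forward as they close: fully open they stand 13 mm farther back than shut.
Start: joints at [-1.367, 0.181, 1.607, -0, 1.354, -0.206], TCP at [0.229, -0.527, 0.242] pointing down, gripper open.
Joint ranges: [-2.99, 2.99], [-0.89, 2.07], [0.3, 2.58], [-1.14, 4.28], [0, 2.63], [-3.12, 3.12]. Speed limits (rad/s): [2.57, 2.57, 3.01, 3.14, 3.14, 3.14].

## Interface

Orientations are given as a unit quaternion [w, x, y, z].
In Python, from bench import ctrl, eyes, hand_in gives the robot as it stands. The module is installed in compiled form; this text tells all that it offers.
- The arm moves only by the tool step_arm, never from a script. Its arguments are lists of equal length, an entry for each row: "xyz": the shift along the world's x, y, z in mm, a list of three; "spin": the turn about the world's z in rad; "fingers": the opening in per cent of the stroke, from 0 (shut) to 100 (fully open). A call has 1 to 10 rows; each row is the pose to reach, as a shift and turn from the pose commanded when the call began; what a row does not reach only later rows make up. A row lasts 1/10 s, in which the tool goes at most 50 mm and 8.59 degrees, less where a joint would pass 70% of its speed; a pose out of reach is approached as far as the arm can. A call with a gripper value outside its range is refused whole. The fingers move at their own pace and stop on an object; the grip force is fixed at half the most. Time passes only in rows, so rows that repeat a pose let the fingers close. It gives the time, the measured TCP pose, the force and the opening at its end, in the units of the state.
- ctrl.get_obs(): the state, without advancing time (a new reading comes with each control period).
- eyes.camera(name): name is "scene" or "top" or "wrist"; returns the picture (384x512x3 uint8, red, green, blue); there is no depth.
- eyes.camera_model(name): a dict with "vertical_fov" (degrees; the focal length in pixels is half the picture's height over the tangent of half this angle, whatever the lens; pixels are square), "cx", "cy" (the principal point, pixels), "pose" (4x4, takes a point from camera to world coordinates); the wrist camera has in their place "tool_from_camera" (4x4, takes a point from camera to tool coordinates, whose origin is the TCP and whose axes are the tool frame's). Camera axes: x right, y up, looking along -z (the intrinsics and any distortion apply to the point x, -y, -z); pixel columns grow to the right and rows downward; lengths in m; the calibration is good to about 2 mm. A picture is of the moment at which its call begins: read the wrist's pose just before it. camera_model takes no time and is no camera call.
- hand_in(): hands the job in, once; it reports no verdict.
The state is a dict: "time_s": time; "q": joint angles; "dq": joint speeds; "joint_efforts": joint torques, N m; "eef_pos": TCP position; "eef_rot": TCP orientation; "wrist_force": force on the tool from outside, world axes, zero at the start; "torque": the same for the moment, N m; "opening": opening from 0.0 (shut) to 1.0 (fully open).
Only numpy, scipy, OpenCV 4.12 (cv2) and the standard library are available. Lean on these libraries where they do the work, as an engineer would, in place of code of your own. Each camera call takes 0.05 s, during which the arm holds its last target.

## Working session

There is one attempt and no reset: what is moved stays moved. The work goes in short steps, Python scripts to look and compute and a tool call to move; the robot and the scene stay as the last step left them, time stands still between calls to the robot, and variables do not carry over. Pictures are saved under pics/ and viewed, and the job is handed in when it is done.

Besides the shell and the picture viewer there is one more tool, called after ">>>" as a command line: name --pt "numbers of a row" for each row, then --argument value for the rest. step_arm: Moves the arm, as the interface text tells. Its arguments: {"type":"object","properties":{"xyz":{"type":"array"},"spin":{"type":"array"},"fingers":{"type":"array"}},"required":["xyz","spin","fingers"]}

```bash
mkdir -p pics; cat > h.py <<'E'
import numpy as np,cv2
from bench import ctrl,eyes,hand_in
def snap(n,f):
    im=eyes.camera(n); cv2.imwrite('pics/'+f,im[...,::-1]); return im
def crop(f,o,x0,y0,x1,y1,s):
    im=cv2.imread('pics/'+f)[y0:y1,x0:x1]; cv2.imwrite('pics/'+o,cv2.resize(im,None,fx=s,fy=s,interpolation=cv2.INTER_CUBIC))
E
python3 - <<'E'
from h import *
for n in('scene','top','wrist'):
    snap(n,n+'0.png'); print(n,{k:(np.round(v,4).tolist()) if not isinstance(v,str) else v for k,v in eyes.camera_model(n).items()})
o=ctrl.get_obs(); print(o['eef_pos'],o['eef_rot'],o['time_s'],o['opening'])
E
```

```text
scene {'vertical_fov': 43.045, 'cx': 251.5236, 'cy': 195.4877, 'pose': [[0.8644, -0.432, 0.2573, 0.8793], [0.5028, 0.7466, -0.4356, -0.6169], [-0.0039, 0.5059, 0.8626, 1.3032], [0.0, 0.0, 0.0, 1.0]]}
top {'vertical_fov': 56.7279, 'cx': 256.7546, 'cy': 197.1412, 'pose': [[0.0244, 0.9906, -0.1345, 0.3508], [-0.9997, 0.024, -0.0049, -0.0087], [-0.0016, 0.1346, 0.9909, 1.3349], [0.0, 0.0, 0.0, 1.0]]}
wrist {'vertical_fov': 58.1403, 'cx': 247.8206, 'cy': 191.631, 'tool_from_camera': [[0.0009, 0.28, -0.96, -0.133], [-0.0013, 0.96, 0.28, 0.071], [1.0, 0.001, 0.0012, -0.0006], [0.0, 0.0, 0.0, 1.0]]}
[ 0.22903021 -0.52697064  0.24156824] [ 0.59092746  0.38815878  0.59161869 -0.38745945] 0.15 1.0029044823724862
```

View pics/scene0.png

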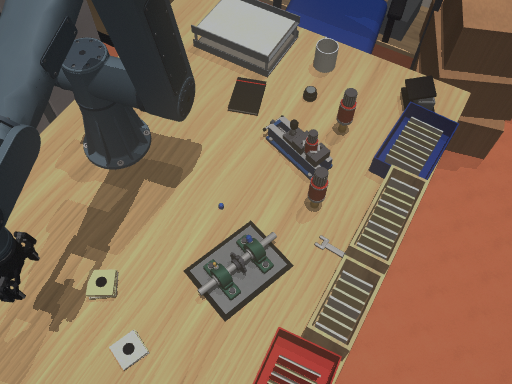

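View pics/top0.png

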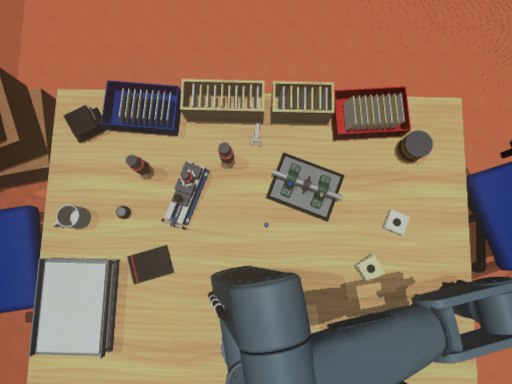

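View pics/wrist0.png

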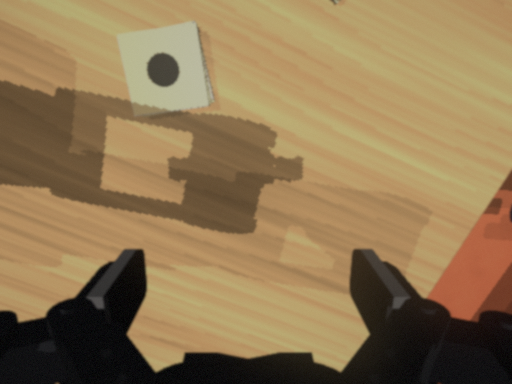

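```bash
python3 - <<'E'
from h import *
crop('top0.png','t_v.png',120,130,250,240,6)
crop('top0.png','t_d.png',260,145,350,225,8)
crop('scene0.png','s_v.png',250,80,370,215,4.4)
crop('scene0.png','s_d.png',180,215,300,325,5)
E
```

```text
(no output)
```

View pics/t_v.png

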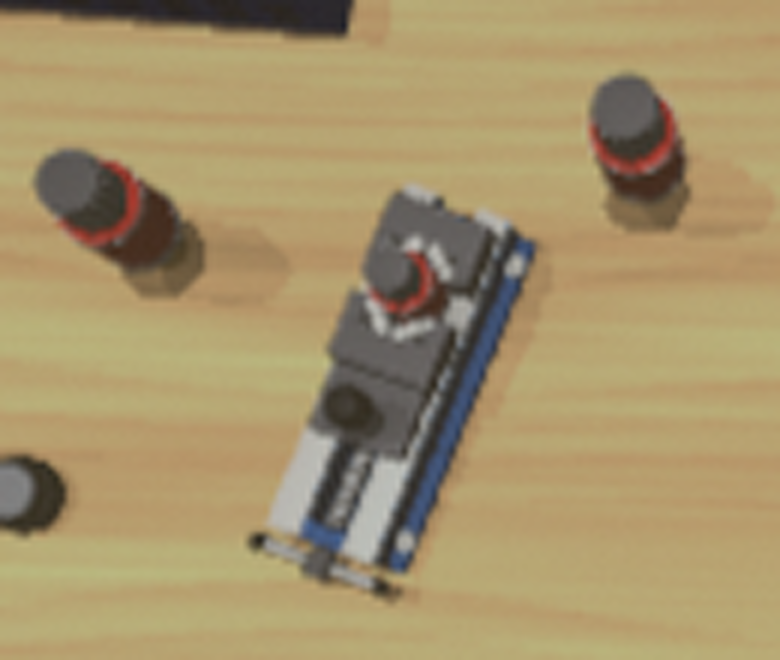

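View pics/s_v.png

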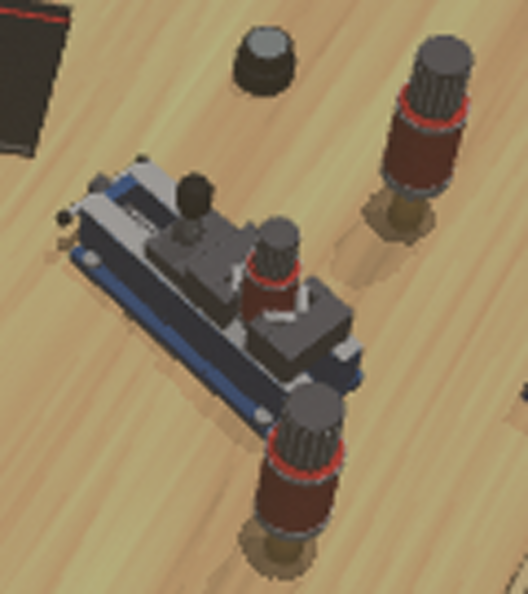

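View pics/t_d.png

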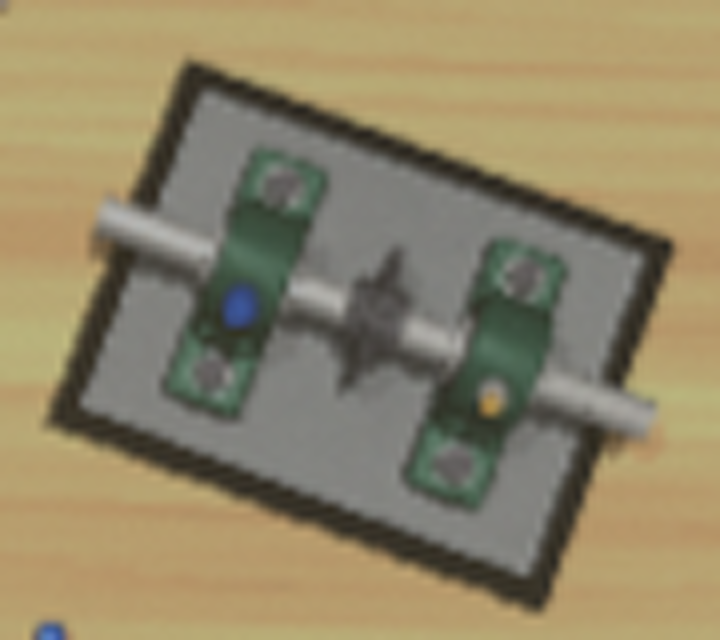

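View pics/s_d.png

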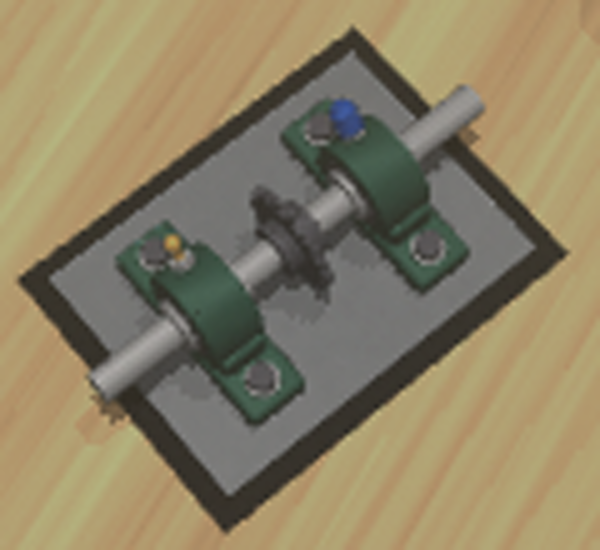

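```bash
cat >> h.py <<'E'
M={n:eyes.camera_model(n) for n in('scene','top')}
def ray(n,u,v,obs=None):
    m=M.get(n) or eyes.camera_model(n)
    f=192/np.tan(np.radians(m['vertical_fov'])/2)
    d=np.array([(u-m['cx'])/f,-(v-m['cy'])/f,-1.])
    if n=='wrist':
        from scipy.spatial.transform import Rotation as R
        T=np.eye(4);w,x,y,z=obs['eef_rot'];T[:3,:3]=R.from_quat([x,y,z,w]).as_matrix();T[:3,3]=obs['eef_pos']
        P=T@np.array(m['tool_from_camera'])
    else: P=np.array(m['pose'])
    return P[:3,3],P[:3,:3]@d/np.linalg.norm(d)
def atz(n,u,v,z,obs=None):
    c,d=ray(n,u,v,obs); return c+d*(z-c[2])/d[2]
def tri(rs):
    A=np.zeros((3,3));b=np.zeros(3)
    for c,d in rs: Q=np.eye(3)-np.outer(d,d);A+=Q;b+=Q@c
    p=np.linalg.solve(A,b); return p,[np.linalg.norm(np.cross(p-c,d)) for c,d in rs]
E
python3 - <<'E'
from h import *
np.set_printoptions(precision=4,suppress=True)
for nm,t,s,z in[('knob',(178.3,197.2),(294.5,121.8),.13),('cap',(185,174.7),(313.4,133.2),.152),('nip',(321.2,195),(214.6,263.4),None)]:
    print(nm,*tri([ray('top',*t),ray('scene',*s)]), z and (atz('top',*t,z),atz('scene',*s,z)))
m=[atz('top',260+a/8,145+b/8,.003)[:2] for a,b in[(190,60),(672,245),(545,608),(50,422)]]
print(np.array(m),np.mean(m,0)); 
for i in range(4): d=m[(i+1)%4]-m[i]; print(np.linalg.norm(d),np.degrees(np.arctan2(d[1],d[0])))
s=[(180+a/5,215+b/5) for a,b in[(355,28),(566,253),(226,530),(20,277)]]
print(np.array([atz('scene',*p,.003)[:2] for p in s]))
E
```

```text
knob [0.5096 0.2674 0.1282] [np.float64(0.002222168220633383), np.float64(0.002222168220633182)] (array([0.5077, 0.2655, 0.13  ]), array([0.5117, 0.2679, 0.13  ]))
cap [0.5845 0.2442 0.1462] [np.float64(0.0015070371747989122), np.float64(0.0015070371747987618)] (array([0.5822, 0.242 , 0.152 ]), array([0.587 , 0.2412, 0.152 ]))
nip [ 0.5346 -0.232   0.079 ] [np.float64(8.75005106209287e-05), np.float64(8.750051062103384e-05)] None
[[ 0.7073 -0.1016]
 [ 0.6223 -0.3324]
 [ 0.4479 -0.2715]
 [ 0.5302 -0.038 ]] [ 0.5769 -0.1859]
0.24584441281971328 -110.21024727902417
0.18471636599032823 160.75635315070775
0.24748307645658704 70.5994594457161
0.1881934020202315 -19.752915725553105
[[ 0.5341 -0.0366]
 [ 0.711  -0.1012]
 [ 0.627  -0.334 ]
 [ 0.4495 -0.2696]]
```

```bash
cat >> h.py <<'E'
from scipy.spatial.transform import Rotation as R
def toolR(o):
    w,x,y,z=o['eef_rot']; return R.from_quat([x,y,z,w]).as_matrix()
def zyaw(o): r=toolR(o); return np.arctan2(r[1,2],r[0,2])
E
python3 - <<'E'
from h import *
np.set_printoptions(precision=4,suppress=True)
o=ctrl.get_obs(); print(toolR(o),zyaw(o))
E
```

```text
[[-0.0003  0.9172  0.3984]
 [ 0.0014  0.3984 -0.9172]
 [-1.      0.0003 -0.0014]] -1.1610068438327186
```

>>> step_arm --pt "16 45 10" --pt "32 90 20" --pt "48 136 30" --pt "64 181 40" --pt "80 226 40" --pt "96 272 40" --pt "112 317 40" --pt "128 362 40" --pt "144 408 40" --pt "160 453 40" --spin '[-0.05,-0.1,-0.15,-0.2,-0.25,-0.3,-0.35,-0.4,-0.45,-0.5]' --fingers '[100,100,100,100,100,100,100,100,100,100]'

```text
time_s: 1.15
eef_pos: [0.3892, -0.0724, 0.2824]
eef_rot: [0.477, 0.523, 0.476, -0.522]
wrist_force: [0.9, -0.9, -0.9]
opening: 1.001
```

>>> step_arm --pt "14 38 0" --pt "28 76 0" --pt "42 114 0" --pt "56 152 0" --pt "70 190 0" --pt "84 228 0" --pt "98 266 0" --pt "110 304 0" --pt "120 340 0" --pt "120 340 0" --spin '[-0.03,-0.06,-0.09,-0.12,-0.15,-0.18,-0.21,-0.23,-0.23,-0.23]' --fingers '[100,100,100,100,100,100,100,100,100,100]'

```text
time_s: 2.15
eef_pos: [0.5092, 0.2692, 0.2815]
eef_rot: [-0.414, -0.573, -0.415, 0.573]
wrist_force: [-0.0, -1.0, 0.6]
opening: 1.002
```

```bash
python3 - <<'E'
from h import *
o=ctrl.get_obs(); print(o['eef_pos'],zyaw(o),o['q'],o['time_s'],o['wrist_force']);snap('wrist','w1.png')
E
```

```text
[0.50915253 0.26924032 0.28146099] -1.8871857965938896 [2.79716523e-01 1.52441551e-01 1.55976048e+00 1.33671419e-03
 1.42990983e+00 2.16671380e+00] 2.15 [-0.00396972 -1.04753551  0.59605905]
```

View pics/w1.png

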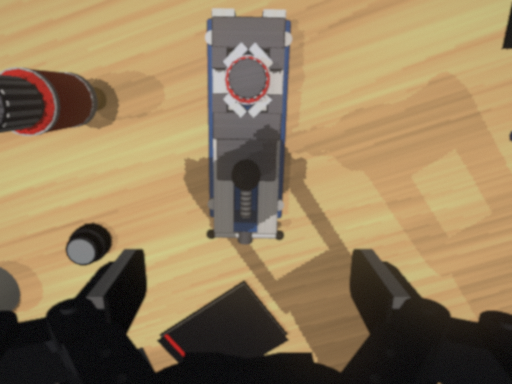

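```bash
python3 - <<'E'
from h import *
np.set_printoptions(precision=4,suppress=True)
o=ctrl.get_obs()
k=atz('wrist',246,174,.13,o);c=atz('wrist',247.5,80,.152,o)
print(k,c,np.linalg.norm((c-k)[:2]),np.arctan2(*(c-k)[1::-1]))
for p in[(247.5,238),(210,37)]: print(atz('wrist',*p,.056,o))
a=atz('wrist',210,14,.056,o);b=atz('wrist',290,14,.056,o);
a=atz('wrist',209,215,.056,o);b=atz('wrist',211,30,.056,o);print(np.arctan2(*(b-a)[1::-1]))
a=atz('wrist',281,215,.056,o);b=atz('wrist',290,30,.056,o);print(np.arctan2(*(b-a)[1::-1]))
E
```

```text
[0.5122 0.2684 0.13  ] [0.583  0.2437 0.152 ] 0.07504361791205606 -0.33561761742428314
[0.4247 0.296  0.056 ]
[0.6339 0.2647 0.056 ]
-0.36011427798150664
-0.3370056231815835
```

>>> step_arm --pt "0 -1 -30" --pt "1 -1 -65" --pt "1 -1 -100" --pt "1 -1 -130" --pt "1 -1 -155" --pt "1 -1 -172" --pt "1 -1 -175" --pt "1 -1 -175" --spin '[-0.02,-0.02,-0.02,-0.02,-0.02,-0.02,-0.02,-0.02]' --fingers '[60,60,60,60,60,60,60,60]'

```text
time_s: 3.0
eef_pos: [0.5099, 0.2638, 0.1071]
eef_rot: [-0.408, -0.577, -0.408, 0.578]
wrist_force: [-0.2, 0.4, 0.2]
opening: 0.603
```

```bash
python3 - <<'E'
from h import *
o=ctrl.get_obs(); print(o['eef_pos'],zyaw(o),o['opening'],o['wrist_force']);snap('wrist','w2.png')
E
```

```text
[0.50985276 0.26375434 0.10712827] -1.911756438224636 0.6030986231123481 [-0.21158634  0.44492394  0.19719803]
```

View pics/w2.png

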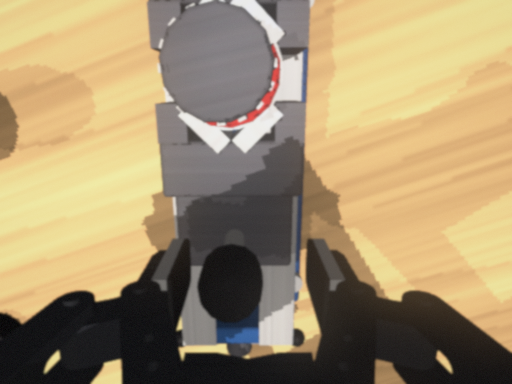

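```bash
python3 - <<'E'
from h import *
np.set_printoptions(precision=4,suppress=True)
o=ctrl.get_obs()
k=atz('wrist',231,281,.13,o);c=atz('wrist',219,62,.152,o)
print(k,c,np.linalg.norm((c-k)[:2]),np.arctan2(*(c-k)[1::-1]))
print(toolR(o).T@(k-o['eef_pos']))
E
```

```text
[0.5169 0.2689 0.13  ] [0.5858 0.2453 0.152 ] 0.07285061729245261 -0.33015172476701204
[-0.022   0.0045 -0.0067]
```

>>> step_arm --pt "2 6 0" --pt "2 6 0" --pt "2 6 0" --pt "2 6 0" --pt "2 6 0" --pt "2 6 0" --pt "2 6 0" --spin '[0,0,0,0,0,0,0]' --fingers '[60,60,20,10,10,10,10]'

```text
time_s: 3.75
eef_pos: [0.5122, 0.2704, 0.1081]
eef_rot: [-0.408, -0.577, -0.408, 0.577]
wrist_force: [-2.8, -1.6, 5.8]
opening: 0.278
```

```bash
python3 - <<'E'
from h import *
o=ctrl.get_obs(); print(o['eef_pos'],zyaw(o),o['opening'],o['wrist_force'])
E
```

```text
[0.51218917 0.27040201 0.10807193] -1.9107816883545785 0.2782621254051072 [-2.79656428 -1.59431433  5.77882743]
```

>>> step_arm --pt "-4 1 0" --pt "-9 3 0" --pt "-14 5 0" --pt "-19 6.5 0" --pt "-24 8 0" --pt "-29 10 0" --pt "-34 12 0" --pt "-38 13 0" --pt "-40 14 0" --pt "-40 14 0" --spin '[0,0,0,0,0,0,0,0,0,0]' --fingers '[10,10,10,10,10,10,10,10,10,10]'

```text
time_s: 4.75
eef_pos: [0.4736, 0.2838, 0.1081]
eef_rot: [0.409, 0.578, 0.407, -0.577]
wrist_force: [3.3, -4.6, 1.2]
opening: 0.273
```

```bash
python3 - <<'E'
from h import *
o=ctrl.get_obs(); print(o['eef_pos'],zyaw(o),o['opening'],o['wrist_force']);snap('wrist','w3.png')
E
```

```text
[0.47362575 0.28382544 0.10809881] -1.9108378786732878 0.27341748312562014 [ 3.33520372 -4.55858263  1.20826186]
```

View pics/w3.png

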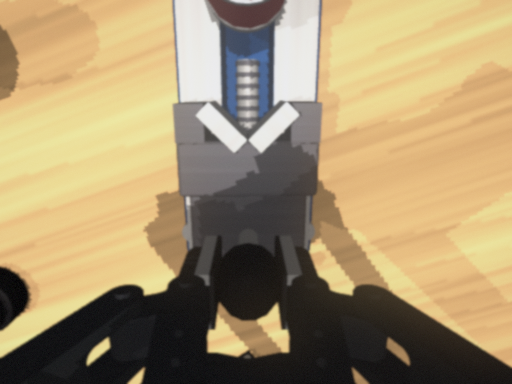

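>>> step_arm --pt "-2 1 0" --pt "-4 1.5 0" --pt "-4 1.5 0" --pt "-4 1.5 0" --pt "-4 1.5 0" --pt "-4 1.5 30" --pt "-4 1.5 70" --pt "-4 1.5 110" --pt "-4 1.5 120" --spin '[0,0,0,0,0,0,0,0,0]' --fingers '[10,10,10,60,60,60,60,60,60]'

```text
time_s: 5.7
eef_pos: [0.4702, 0.2873, 0.2324]
eef_rot: [0.409, 0.58, 0.408, -0.575]
wrist_force: [0.3, 0.1, 0.9]
opening: 0.594
```

>>> step_arm --pt "40 -14 0" --pt "80 -28 0" --pt "116 -41 0" --pt "116 -41 0" --spin '[0,0,0,0]' --fingers '[60,60,60,60]'

```text
time_s: 6.1
eef_pos: [0.5872, 0.2429, 0.2258]
eef_rot: [-0.407, -0.578, -0.407, 0.578]
wrist_force: [0.6, 0.3, -0.6]
opening: 0.6
```

```bash
python3 - <<'E'
from h import *
o=ctrl.get_obs(); print(o['eef_pos'],zyaw(o),o['opening'],o['wrist_force']);snap('wrist','w4.png')
E
```

```text
[0.58719747 0.24286638 0.22584901] -1.9142449241668205 0.5999827092030957 [ 0.64302884  0.27499991 -0.59979229]
```

View pics/w4.png

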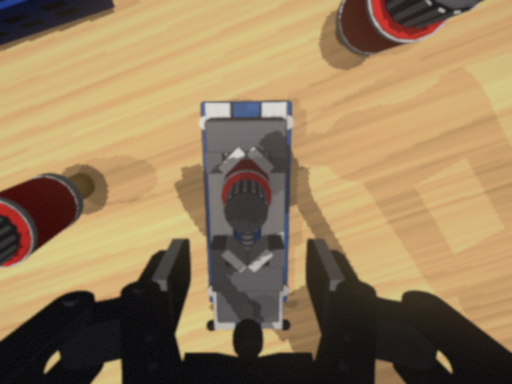

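```bash
python3 - <<'E'
from h import *
np.set_printoptions(precision=4,suppress=True)
o=ctrl.get_obs()
c=atz('wrist',246,211,.152,o); print(c,toolR(o).T@(c-o['eef_pos']))
k=atz('wrist',248,338,.13,o); print(k, k-c)
crop('w4.png','w4c.png',190,90,310,380,2.05)
E
```

```text
[0.5831 0.2464 0.152 ] [ 0.0736 -0.0025 -0.0018]
[0.4754 0.2836 0.13  ] [-0.1077  0.0372 -0.022 ]
```

View pics/w4c.png

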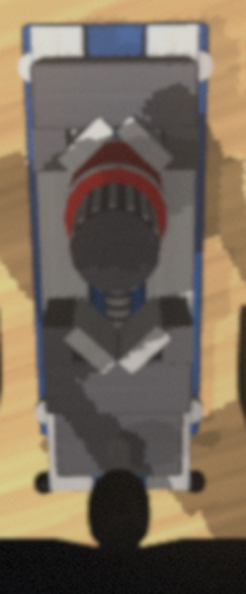

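>>> step_arm --pt "-3 2 0" --pt "-3 2 -30" --pt "-3 2 -60" --pt "-3 2 -85" --pt "-3 2 -95" --pt "-3 2 -95" --pt "-3 2 -95" --pt "-3 2 -95" --pt "-3 2 -95" --pt "-3 2 -95" --spin '[0,0,0,0,0,0,0,0,0,0]' --fingers '[60,60,60,60,60,60,10,10,10,10]'

```text
time_s: 7.15
eef_pos: [0.582, 0.2472, 0.1344]
eef_rot: [0.409, 0.578, 0.408, -0.577]
wrist_force: [-2.6, -1.4, 6.9]
opening: 0.31
```

```bash
python3 - <<'E'
from h import *
o=ctrl.get_obs(); print(o['eef_pos'],zyaw(o),o['opening'],o['wrist_force']);snap('wrist','w5.png')
E
```

```text
[0.58198193 0.24720867 0.13436287] -1.9110410804476645 0.30965448736157614 [-2.56125723 -1.38153172  6.90445561]
```

View pics/w5.png

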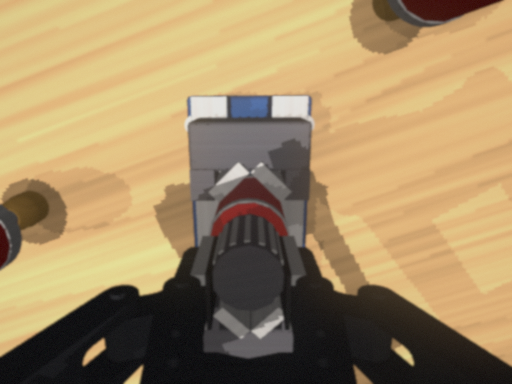

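```bash
python3 - <<'E'
from h import *
np.set_printoptions(precision=4,suppress=True)
o=ctrl.get_obs()
g=np.array([.583,.246]);ex=np.array([np.cos(.335),-np.sin(.335)]);ey=np.array([-ex[1],ex[0]])
def V(p): d=p[:2]-g; return np.array([d@ex,d@ey,p[2]])*1000
print('jaw top edge',V(atz('wrist',248,119,.088,o)),V(atz('wrist',190,119,.088,o)),V(atz('wrist',310,119,.088,o)),'bed',V(atz('wrist',250,97,.056,o)))
# lookalike bases from top/scene
print('LA near box: base', V(atz('top',227,165,0)),'cap top',V(tri([ray('top',225,148),ray('scene',321,170)])[0]),tri([ray('top',225,148),ray('scene',321,170)])[1])
print('LA2', V(atz('top',148,175,0)),V(tri([ray('top',132,160),ray('scene',350.5,93)])[0]))
E
```

```text
jaw top edge [55.5636  0.9883 88.    ] [55.7562 30.5818 88.    ] [ 55.3578 -30.6291  88.    ] bed [65.9096 -0.2257 56.    ]
LA near box: base [ 109.7627 -100.4624    0.    ] cap top [ 127.2171 -102.3134  191.1623] [np.float64(0.0024191495005694247), np.float64(0.002419149500569347)]
LA2 [-32.7646 168.1382   0.    ] [-18.2438 173.3016 178.5006]
```

>>> step_arm --pt "0 0 8" --pt "0 0 20" --pt "0 0 35" --pt "0 0 50" --pt "0 0 50" --pt "0 0 50" --pt "0 0 70" --pt "0 0 88" --pt "0 0 88" --spin '[0,0,0,0,0,0,0,0,0]' --fingers '[10,10,10,10,10,10,10,10,10]'

```text
time_s: 8.1
eef_pos: [0.5824, 0.2474, 0.2224]
eef_rot: [0.409, 0.579, 0.408, -0.576]
wrist_force: [0.3, -0.5, -4.0]
opening: 0.312
```

```bash
python3 - <<'E'
from h import *
o=ctrl.get_obs(); print(o['eef_pos'],zyaw(o),o['opening'],o['wrist_force']);snap('wrist','w6.png')
E
```

```text
[0.58236994 0.24740266 0.22239653] -1.9109714526216868 0.3116968820459957 [ 0.29748266 -0.47258854 -3.99703337]
```

View pics/w6.png

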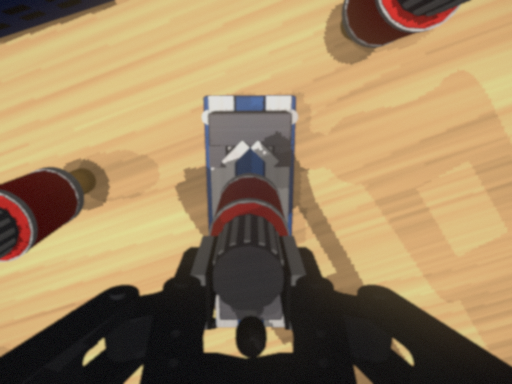

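>>> step_arm --pt "25 -7 0" --pt "50 -14 0" --pt "73 -20 0" --pt "73 -20 0" --pt "73 -20 -14" --pt "73 -20 -28" --pt "73 -20 -28" --spin '[0,0,0,0,0,0,0]' --fingers '[10,10,10,10,10,10,10]'

```text
time_s: 8.85
eef_pos: [0.6508, 0.2271, 0.1874]
eef_rot: [-0.407, -0.575, -0.41, 0.58]
wrist_force: [-1.5, 0.0, -4.7]
opening: 0.304
```

```bash
python3 - <<'E'
from h import *
o=ctrl.get_obs(); print(o['eef_pos'],zyaw(o),o['opening'],o['wrist_force']);snap('wrist','w7.png');snap('scene','s7.png')
crop('s7.png','s7c.png',230,60,390,220,3.7)
E
```

```text
[0.65084897 0.22712805 0.18736399] -1.9103764435847121 0.3035546182176575 [-1.50139383  0.02320693 -4.71578327]
```

View pics/w7.png

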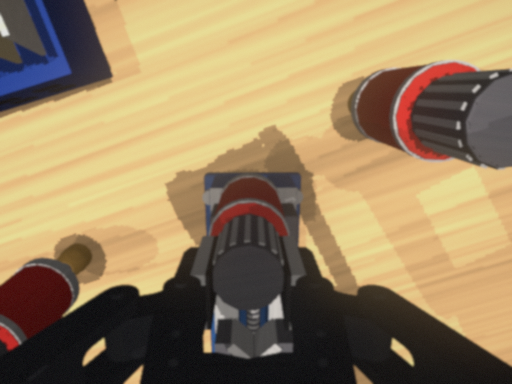

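View pics/s7c.png

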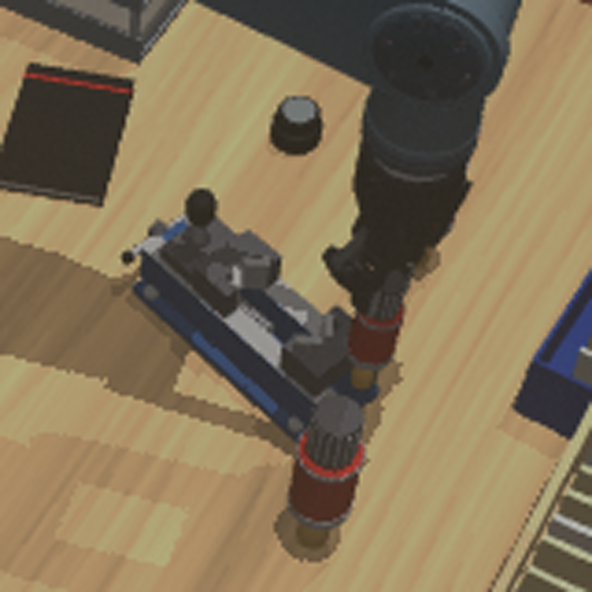

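>>> step_arm --pt "0 0 0" --pt "0 0 0" --spin '[0,0]' --fingers '[10,10]'

```text
time_s: 9.15
eef_pos: [0.6544, 0.2274, 0.1933]
eef_rot: [0.408, 0.578, 0.408, -0.577]
wrist_force: [-0.5, -0.6, -3.5]
opening: 0.308
```

>>> step_arm --pt "-10 3.5 0" --pt "-19 6.7 0" --pt "-28.5 10 0" --pt "-37.5 13 -1.5" --pt "-46.5 16.5 -3.5" --pt "-46.5 16.5 -3.5" --spin '[0,0,0,0,0,0]' --fingers '[10,10,10,10,10,10]'

```text
time_s: 9.75
eef_pos: [0.6063, 0.2443, 0.1891]
eef_rot: [-0.408, -0.577, -0.409, 0.577]
wrist_force: [2.6, -1.8, -1.9]
opening: 0.306
```

```bash
python3 - <<'E'
from h import *
o=ctrl.get_obs(); print(o['eef_pos'],zyaw(o),o['opening'],o['wrist_force']);snap('wrist','w8.png')
E
```

```text
[0.60634409 0.24434274 0.18907595] -1.9101131885837488 0.30635965426685574 [ 2.58046804 -1.7941373  -1.90354134]
```

View pics/w8.png

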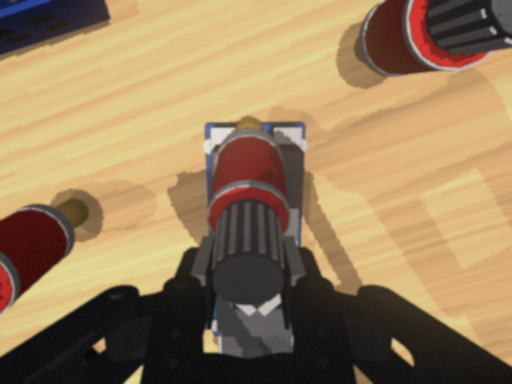

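>>> step_arm --pt "-9 3 -3" --pt "-17.5 6 -7" --pt "-25.5 8.5 -11.5" --pt "-27 9 -12.5" --pt "-27 9 -12.5" --pt "-27 9 -12.5" --spin '[0,0,0,0,0,0]' --fingers '[10,10,10,10,10,10]'

```text
time_s: 10.4
eef_pos: [0.5808, 0.2527, 0.1762]
eef_rot: [0.408, 0.577, 0.408, -0.577]
wrist_force: [3.1, -0.7, -1.7]
opening: 0.313
```

```bash
python3 - <<'E'
from h import *
o=ctrl.get_obs(); print(o['eef_pos'],zyaw(o),o['opening'],o['wrist_force']);snap('wrist','w9.png')
E
```

```text
[0.58076283 0.25268057 0.17619521] -1.9109970944265522 0.31337502405405043 [ 3.08707268 -0.65507526 -1.68019635]
```

View pics/w9.png

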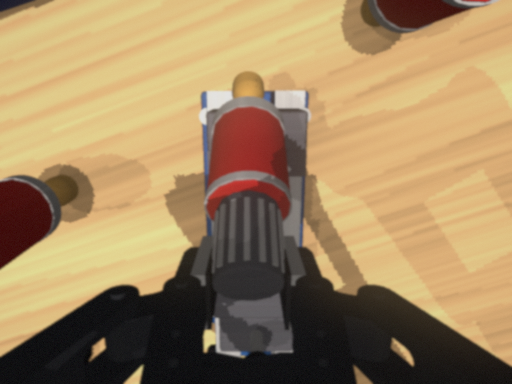

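>>> step_arm --pt "4 0 15" --pt "4 0 40" --pt "4 0 80" --pt "4 0 100" --pt "4 0 100" --spin '[0,0,0,0,0]' --fingers '[10,10,10,10,10]'

```text
time_s: 10.95
eef_pos: [0.5858, 0.2532, 0.2809]
eef_rot: [0.409, 0.579, 0.408, -0.576]
wrist_force: [0.5, 0.2, -2.6]
opening: 0.308
```

```bash
python3 - <<'E'
from h import *
o=ctrl.get_obs(); print(o['eef_pos'],zyaw(o),o['opening'],o['wrist_force']);snap('wrist','w10.png')
crop('w10.png','w10c.png',180,50,320,320,2.2)
crop('w10.png','w10d.png',200,60,300,200,5.5) if 0 else None
E
```

```text
[0.5858298  0.25323803 0.28091145] -1.9108621277175066 0.3082693469884596 [ 0.46056592  0.24307357 -2.60510217]
```

View pics/w10c.png

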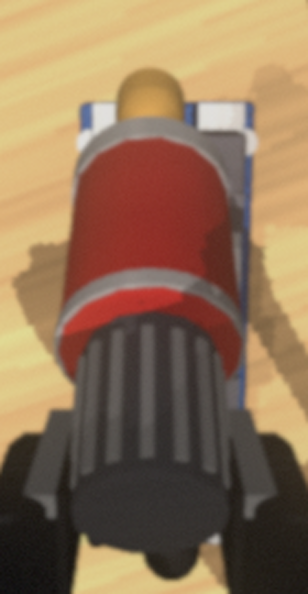

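```bash
cat > fit.py <<'E'
from h import *
from scipy.optimize import least_squares
m=eyes.camera_model('wrist');Tc=np.linalg.inv(np.array(m['tool_from_camera']));f=192/np.tan(np.radians(m['vertical_fov'])/2)
def proj(p):
    c=Tc[:3,:3]@p+Tc[:3,3]; return np.array([m['cx']+f*c[0]/-c[2],m['cy']-f*c[1]/-c[2]])
def pt(x,z,r):
    th,px,py=x; a=np.array([-np.cos(th),-np.sin(th),0]);n=np.array([-np.sin(th),np.cos(th),0])
    return np.array([px,py,0])+a*(z-.085)+n*r
def fit(obs,fix=None):
    w=lambda x:[ (proj(pt(x,z,r))[1]-v) for z,r,v in obs]
    s=least_squares(w,[.6,-.008,0]); return s.x,s.fun
E
python3 - <<'E'
from fit import *
np.set_printoptions(precision=4,suppress=True)
obs=[(-.04,.010,80.9),(0,.019,103.2),(.060,.014,193.6),(.096,.014,260),(.096,-.014,299)]
x,r=fit(obs);print(np.degrees(x[0]),x,r)
for i in range(5):
    x,r=fit(obs[:i]+obs[i+1:]);print(i,np.degrees(x[0]),x[1:],r)
E
```

```text
30.562076360374824 [ 0.5334 -0.003   0.0041] [ 0.6141  0.7852 -2.988   2.5678 -1.0966]
0 30.05878860545355 [-0.0034  0.0043] [ 1.4817 -3.0062  2.1874 -0.7743]
1 30.59885510399211 [-0.0023  0.0038] [ 1.1486 -2.6086  2.6255 -1.2721]
2 29.172575692683107 [-0.0069  0.0066] [ 0.6523 -0.7242  0.3884 -0.3192]
3 31.876807448430785 [-0.0019  0.0026] [-0.6742  1.0377 -0.5847  0.205 ]
4 33.53283855021223 [0.0082 0.    ] [-0.8744  1.8841 -1.8785  0.8094]
```

```bash
python3 - <<'E'
from h import *
crop('w6.png','w6c.png',180,130,320,330,3)
snap('scene','s10.png');snap('top','t10.png')
crop('s10.png','s10c.png',260,60,380,190,4.5)
crop('t10.png','t10c.png',140,120,240,220,6)
E
```

```text
(no output)
```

View pics/w6c.png

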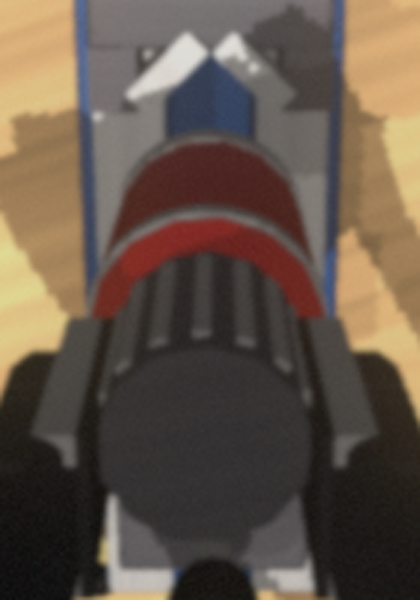

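View pics/s10c.png

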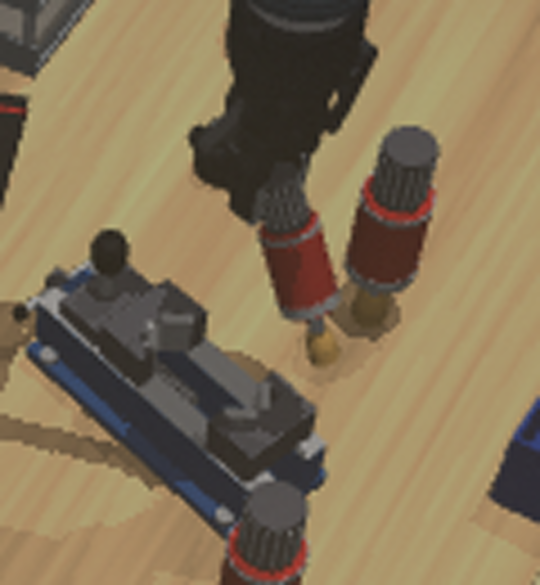

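View pics/t10c.png

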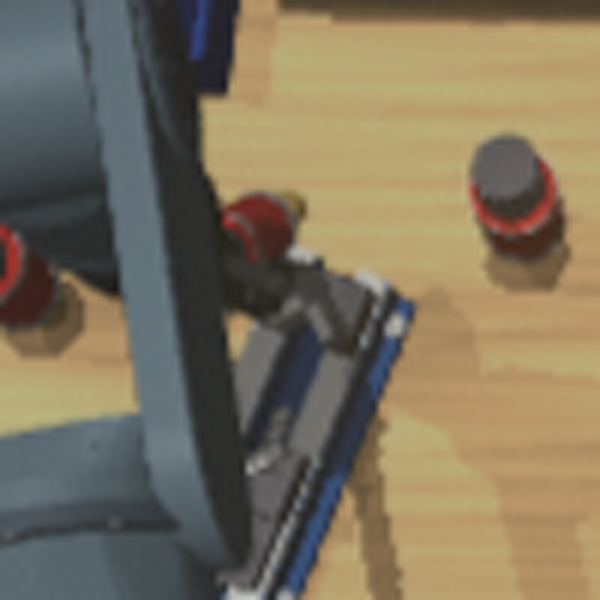

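```bash
python3 - <<'E'
from fit import *
np.set_printoptions(precision=4,suppress=True)
obs=[(0,.019,174.3),(.060,.014,214),(.096,.014,245.7),(.096,-.014,308.3)]
x,r=fit(obs);print('w6',np.degrees(x[0]),x,r)
x,r=fit(obs[:3]);print('w6 3pts',np.degrees(x[0]),x,r)
x,r=fit([(-.04,.010,80.9),(0,.019,103.2),(.060,.014,193.6),(.096,.014,260)][1:]);print('w10 same3',np.degrees(x[0]),x,r)
o=ctrl.get_obs();Rt=toolR(o);p0=o['eef_pos'];n=Rt[:,2]
pl=[]
for a,b in[(290,227),(310,307),(316,325),(323,350)]:
    c,d=ray('scene',260+a/4.5,60+b/4.5); q=c+d*((p0-c)@n)/(d@n); pl.append(Rt.T@(q-p0)); print(pl[-1])
for i,j in[(0,1),(0,3),(0,2)]:
    v=pl[j]-pl[i]; print(np.degrees(np.arctan2(v[1],v[0])),np.linalg.norm(v))
E
```

```text
w6 0.2582185544871967 [ 0.0045  0.0005 -0.0009] [ 0.1619 -0.3179  0.1762 -0.0211]
w6 3pts 2.190262760746639 [ 0.0382  0.0145 -0.0069] [-0. -0. -0.]
w10 same3 42.26602496887349 [ 0.7377  0.0295 -0.0078] [0. 0. 0.]
[0.0114 0.0244 0.    ]
[0.0634 0.0518 0.    ]
[ 0.0744  0.0593 -0.    ]
[0.0908 0.0688 0.    ]
27.758980885772687 0.05879988353142451
29.192050789045364 0.09097716570165203
28.956909295860918 0.07200722729477906
```

```bash
cat >> fit.py <<'E'
def overlay(src,out,x,box,s):
    x0,y0,x1,y1=box
    im=cv2.resize(cv2.imread('pics/'+src)[y0:y1,x0:x1],None,fx=s,fy=s,interpolation=cv2.INTER_CUBIC)
    th,px,py=x[:3]; pz=x[3] if len(x)>3 else 0
    for z,r,c in[(-.04,.01,(255,0,0)),(-.018,.01,(255,0,0)),(0,.019,(0,255,0)),(.06,.019,(0,255,0)),(.06,.014,(0,255,255)),(.096,.014,(0,255,255))]:
        P=[]
        for t in np.linspace(0,2*np.pi,60):
            q=pt((th,px,py),z,r*np.cos(t))+np.array([0,0,pz+r*np.sin(t)])
            u=proj(q); P.append(((u+0.5-[x0,y0])*s-.5))
        cv2.polylines(im,[np.int32(np.round(P))],True,c,1,cv2.LINE_AA)
    cv2.imwrite('pics/'+out,im)
E
python3 - <<'E'
from fit import *
obs=[(-.04,.010,80.9),(0,.019,103.2),(.060,.014,193.6),(.096,.014,260),(.096,-.014,299)]
ims=[]
for d in(30.5,35):
    t=np.radians(d)
    w=lambda x:[proj(pt((t,*x),z,r))[1]-v for z,r,v in obs]
    s=least_squares(w,[-.008,0]);print(d,s.x,s.fun)
    overlay('w10.png','ov%d.png'%d,(t,*s.x),(190,60,310,320),2.2); ims.append(cv2.imread('pics/ov%d.png'%d))
overlay('w6.png','ov6.png',(.0,.0005,-.0009),(190,60,310,320),2.2); ims.append(cv2.imread('pics/ov6.png'))
cv2.imwrite('pics/ov.png',np.hstack(ims))
E
```

```text
30.5 [-0.00312212  0.00419928] [ 0.67087959  0.78010275 -3.040468    2.52389631 -1.02824325]
35 [ 0.00772137 -0.00119675] [-3.04988843  1.47145593  0.65487012  5.29088573 -5.84187732]
```

View pics/ov.png

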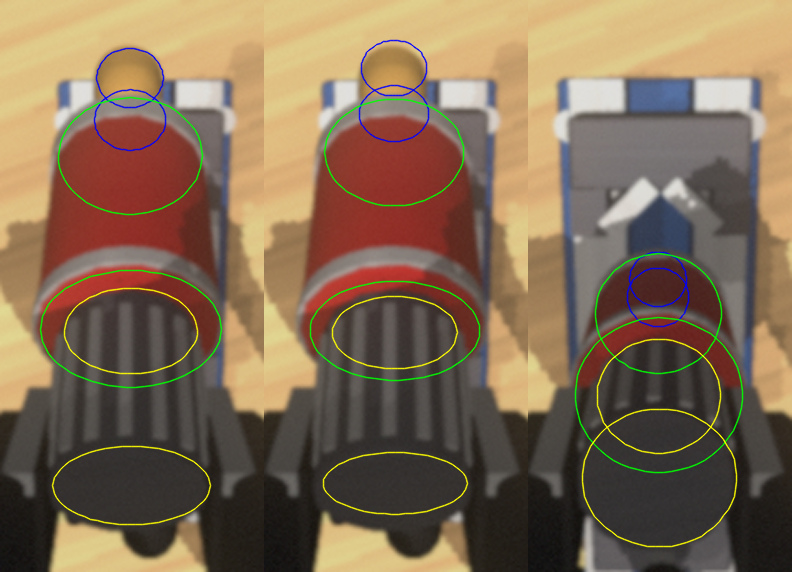

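```bash
python3 - <<'E'
from h import *
for s in('w6','w10'):
    im=cv2.imread(f'pics/{s}.png').astype(float); im=np.clip(255*(im/255)**.5,0,255).astype(np.uint8)
    y0=160 if s=='w6' else 70
    im=im[y0:y0+(160 if s=='w6' else 240),190:310]
    k=4.9 if s=='w6' else 2.5
    k=3.7 if s=='w6' else 2.5
    cv2.imwrite(f'pics/{s}e.png',cv2.resize(im,None,fx=k,fy=k,interpolation=cv2.INTER_CUBIC))
E
```

```text
(no output)
```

View pics/w6e.png

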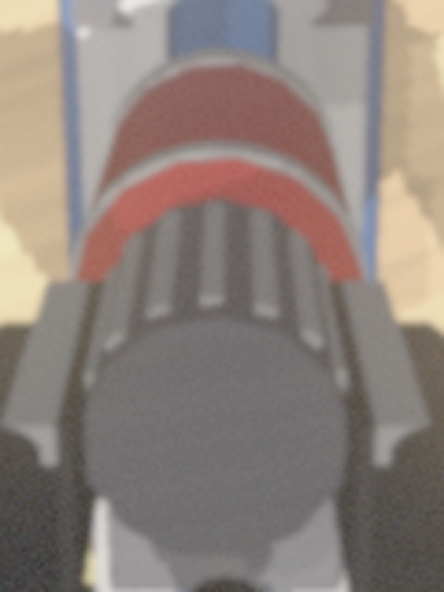

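View pics/w10e.png

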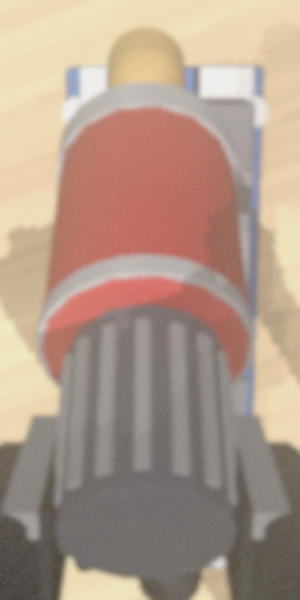

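```bash
python3 - <<'E'
from fit import *
np.set_printoptions(precision=4,suppress=True)
a=[(0,.019,174.),(.06,.019,202.7),(.060,.014,214.3),(.096,.014,246),(.096,-.014,310)]
b=[(-.04,.010,80.9),(0,.019,103.5),(.06,.019,180.8),(.060,.014,193.3),(.096,.014,264.8),(.096,-.014,300.6)]
print('alone',fit(a),fit(b))
def w(p,ub=1,pr=True):
    d=p[0]; r=[proj(pt((0,p[1],p[2]),z,rr))[1]+d-v for z,rr,v in a]+[proj(pt((p[3],p[4],p[5]),z,rr))[1]+d-v for z,rr,v in b[1-ub:]]
    if pr: r+=[d/6,(p[1]+.0066)/.003,p[2]/.002]
    return r
for ub in(1,0):
    s=least_squares(lambda p:w(p,ub),[0,0,0,.6,0,0]);J=s.jac;print(np.degrees(s.x[3]),s.x,s.fun,np.degrees(np.sqrt(np.linalg.inv(J.T@J)[3,3])))
E
```

```text
alone (array([ 0.0003, -0.0027,  0.0004]), array([ 0.0493,  0.759 , -0.8866, -0.0114,  0.0827])) (array([ 0.5287, -0.0061,  0.0048]), array([ 0.1204, -0.1198,  2.0307, -2.1928, -0.0929,  0.2298]))
30.301190441921943 [ 0.0996 -0.0033  0.0007  0.5289 -0.0061  0.0049] [-0.0804  0.634  -0.9677  0.0037  0.4321  0.1202 -0.1208  2.0312 -2.191
 -0.0948  0.2306  0.0166  1.0962  0.3681] 0.5402911204326731
30.211714983006484 [ 0.0964 -0.0033  0.0007  0.5273 -0.0062  0.0049] [-0.0811  0.634  -0.9678  0.0042  0.432   0.0164  2.0205 -2.1873 -0.1617
  0.2881  0.0161  1.0963  0.3673] 0.6972947555556132
```

>>> step_arm --pt "14 -5 -30" --pt "14 -5 -70" --pt "14 -5 -97" --pt "14 -5 -97" --pt "5 -2 -99" --pt "-4 0 -101" --pt "-9 2 -104" --pt "-13 3 -107" --pt "-13 3 -107" --pt "-13 3 -107" --spin '[0,0,0,0,0,0,0,0,0,0]' --fingers '[10,10,10,10,10,10,10,10,10,10]'

```text
time_s: 12.1
eef_pos: [0.5725, 0.2559, 0.1706]
eef_rot: [0.409, 0.578, 0.408, -0.576]
wrist_force: [2.6, 0.4, -0.7]
opening: 0.308
```

```bash
python3 - <<'E'
from h import *
o=ctrl.get_obs(); print(o['eef_pos'],zyaw(o),o['opening'],o['wrist_force']);snap('wrist','w11.png')
E
```

```text
[0.57245035 0.25590827 0.17059914] -1.9106896531246893 0.30797989001073756 [ 2.61569007  0.44851309 -0.68839359]
```

>>> step_arm --pt "4 -1 15" --pt "8 -3 40" --pt "8 -3 80" --pt "8 -3 110" --pt "8 -3 110" --spin '[0,0,0,0,0]' --fingers '[10,10,10,10,10]'

```text
time_s: 12.65
eef_pos: [0.5815, 0.2533, 0.285]
eef_rot: [0.409, 0.58, 0.407, -0.575]
wrist_force: [0.2, 1.3, -3.0]
opening: 0.309
```

```bash
python3 - <<'E'
from h import *
o=ctrl.get_obs(); print(o['eef_pos'],zyaw(o),o['opening'],o['wrist_force']);snap('wrist','w12.png')
ims=[]
for s in('w11','w12'):
    im=cv2.imread(f'pics/{s}.png').astype(float); im=np.clip(255*(im/255)**.5,0,255).astype(np.uint8)
    ims.append(cv2.resize(im[70:310,190:310],None,fx=2.5,fy=2.5,interpolation=cv2.INTER_CUBIC))
cv2.imwrite('pics/w12e.png',np.hstack(ims))
E
```

```text
[0.58145745 0.25327107 0.28498981] -1.9109622438874154 0.3093552909620794 [ 0.22135875  1.31921892 -2.98263846]
```

View pics/w12e.png

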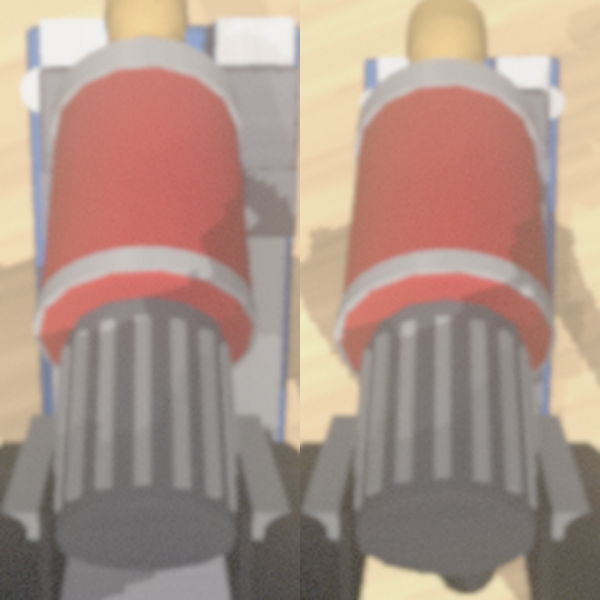

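```bash
python3 - <<'E'
from fit import *
np.set_printoptions(precision=4,suppress=True)
crop('w12.png','w12f.png',200,50,300,120,6)
for tip,cu in((69,265),(69,267),(68,265)):
    x,r=fit([(-.04,.010,tip),(0,.019,93.6),(.06,.019,178.8),(.060,.014,190.4),(.096,.014,cu),(.096,-.014,298.8)]);print(np.degrees(x[0]),x,r)
E
```

```text
33.42432784177099 [ 0.5834 -0.0074  0.0062] [-0.0109  0.5994  1.1354 -2.4067  0.7898 -0.1741]
33.62955922049934 [ 0.5869 -0.0076  0.0061] [-0.3857  0.5066  1.6474 -1.925  -0.2825  0.4189]
33.68178396112864 [ 0.5879 -0.0072  0.0062] [ 0.3285  0.2021  1.1778 -2.4082  0.9776 -0.3489]
```

View pics/w12f.png

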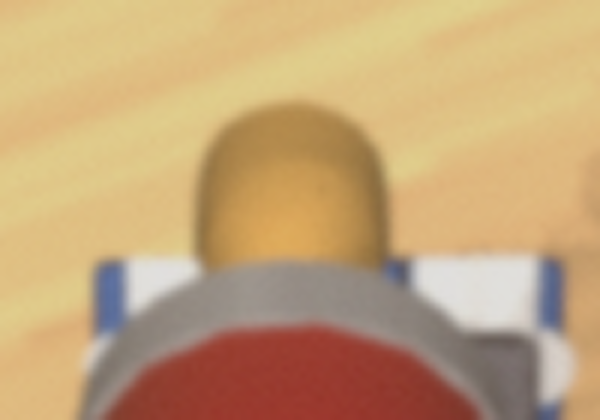

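>>> step_arm --pt "-7 -20 0" --pt "-17 -50 0" --pt "-28 -80 0" --pt "-39 -111 0" --pt "-50 -142 0" --pt "-61 -173 0" --pt "-72 -204 0" --pt "-83 -235 0" --pt "-94 -266 0" --pt "-104 -296 0" --spin '[0,0,0,0,0,0,0,0,0,0]' --fingers '[10,10,10,10,10,10,10,10,10,10]'

```text
time_s: 13.7
eef_pos: [0.4733, -0.0438, 0.2766]
eef_rot: [-0.406, -0.576, -0.41, 0.579]
wrist_force: [0.9, -1.2, -3.8]
opening: 0.307
```

>>> step_arm --pt "-10 -30 0" --pt "-21 -60 -5" --pt "-32 -90 -10" --pt "-42 -118 -20" --pt "-49 -138 -30" --pt "-53 -148 -38" --pt "-53 -150 -40" --pt "-53 -150 -40" --pt "-53 -150 -40" --spin '[0,0,0,0,0,0,0,0,0]' --fingers '[10,10,10,10,10,10,10,10,10]'

```text
time_s: 14.6
eef_pos: [0.4229, -0.1925, 0.2393]
eef_rot: [0.408, 0.577, 0.409, -0.577]
wrist_force: [0.3, 0.3, -2.9]
opening: 0.306
```

```bash
python3 - <<'E'
from h import *
o=ctrl.get_obs(); print(o['eef_pos'],zyaw(o),o['opening'],o['wrist_force'],o['q']);snap('wrist','w13.png')
E
```

```text
[ 0.4229396  -0.19247493  0.23929326] -1.9099545847738626 0.30598738149409027 [ 0.29336779  0.31311544 -2.88913649] [-6.83716384e-01 -7.00756655e-02  1.87667064e+00  4.98925794e-04
  1.33547949e+00  1.22612167e+00]
```

View pics/w13.png

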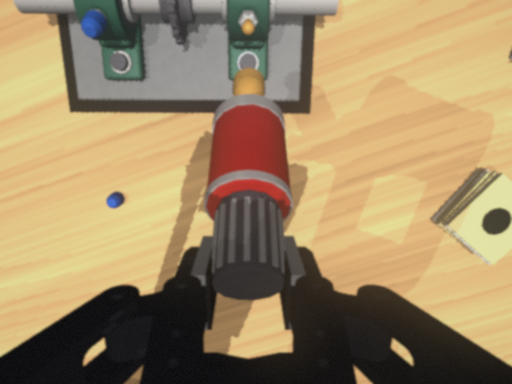

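```bash
python3 - <<'E'
from h import *
crop('w13.png','w13c.png',200,0,300,130,6) 
crop('w13.png','w13c.png',210,0,290,110,5.4)
E
```

```text
(no output)
```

View pics/w13c.png

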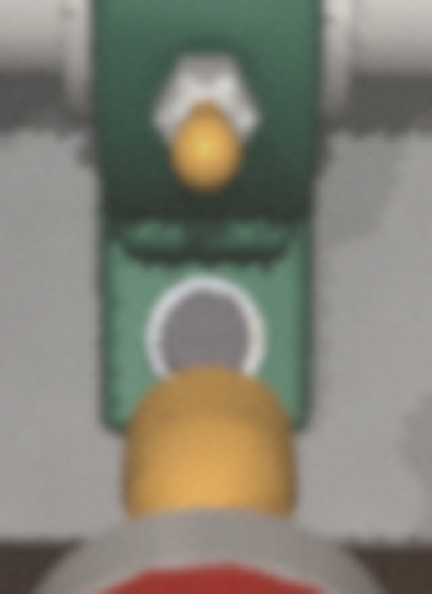

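```bash
python3 - <<'E'
from fit import *
np.set_printoptions(precision=4,suppress=True)
o=ctrl.get_obs();Rt=toolR(o);p0=o['eef_pos']
p,r=tri([ray('top',321.2,195),ray('scene',214.6,263.4),ray('wrist',248.1,27.2,o)]);print(p,r)
for z in(.075,.079,.083): 
    q=atz('wrist',248.1,27.2,z,o);print(q,Rt.T@(q-p0))
# coupler in tool frame: column 249.3 at mouth
x=(np.radians(34),-.0074,.0062)
print(pt(x,-.04,0),proj(pt(x,-.04,0)),proj(pt(x,.0,0)),proj(pt(x,.096,0)))
h=atz('wrist',248.1,20,.0695,o); print('hex',h)
# mat edge yaw
a=atz('wrist',72,110.5,.003,o);b=atz('wrist',308,112,.003,o);print(np.arctan2(*(b-a)[1::-1]))
E
```

```text
[ 0.5346 -0.2318  0.0789] [np.float64(0.00023211871293705744), np.float64(5.396019975273008e-05), np.float64(0.00026127746360402515)]
[ 0.5352 -0.2318  0.075 ] [ 0.1646  0.1187 -0.0003]
[ 0.5346 -0.2316  0.079 ] [ 0.1606  0.118  -0.0003]
[ 0.534  -0.2313  0.083 ] [ 0.1566  0.1174 -0.0003]
[0.0962 0.0761 0.    ] [248.6186  81.7144] [248.7577 122.2402] [249.3122 283.7175]
hex [ 0.541  -0.2338  0.0695]
-1.9171867127137676
```

>>> step_arm --pt "8 -3 -13" --pt "16 -5 -26" --pt "24 -8 -40" --pt "30 -10 -50" --pt "31.5 -10.5 -52" --pt "31.5 -10.5 -52" --pt "31.5 -10.5 -52" --spin '[0,-0.006,-0.006,-0.006,-0.006,-0.006,-0.006]' --fingers '[10,10,10,10,10,10,10]'

```text
time_s: 15.35
eef_pos: [0.4543, -0.2039, 0.1879]
eef_rot: [0.407, 0.579, 0.406, -0.579]
wrist_force: [0.6, -0.1, -4.0]
opening: 0.31
```

```bash
python3 - <<'E'
from h import *
o=ctrl.get_obs(); print(o['eef_pos'],zyaw(o),o['opening'],o['wrist_force']);snap('wrist','w14.png');snap('scene','s14.png');snap('top','t14.png')
crop('w14.png','w14c.png',200,20,300,120,6)
a=cv2.resize(cv2.imread('pics/s14.png')[210:300,170:250],None,fx=5,fy=5,interpolation=cv2.INTER_CUBIC)
b=cv2.resize(cv2.imread('pics/t14.png')[160:250,290:350],None,fx=5,fy=5,interpolation=cv2.INTER_CUBIC)
cv2.imwrite('pics/st14.png',np.hstack([a,b]))
E
```

```text
[ 0.4543186  -0.20386646  0.18791409] -1.916688615819692 0.3099419715807652 [ 0.5910389  -0.09666159 -4.0010145 ]
```

View pics/w14c.png

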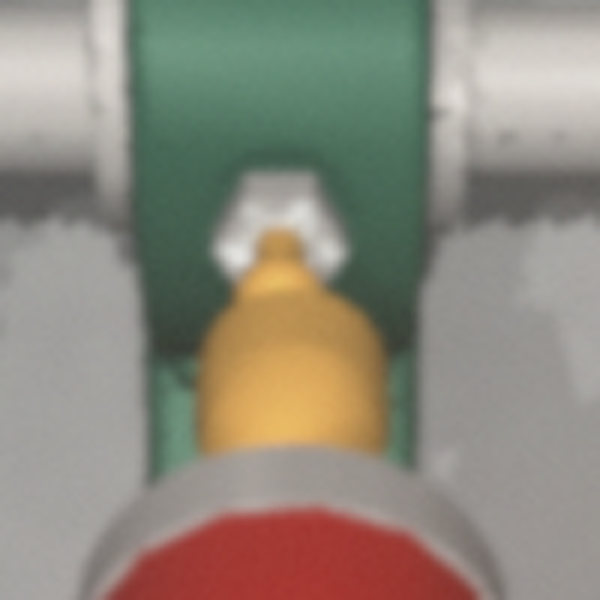

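View pics/st14.png

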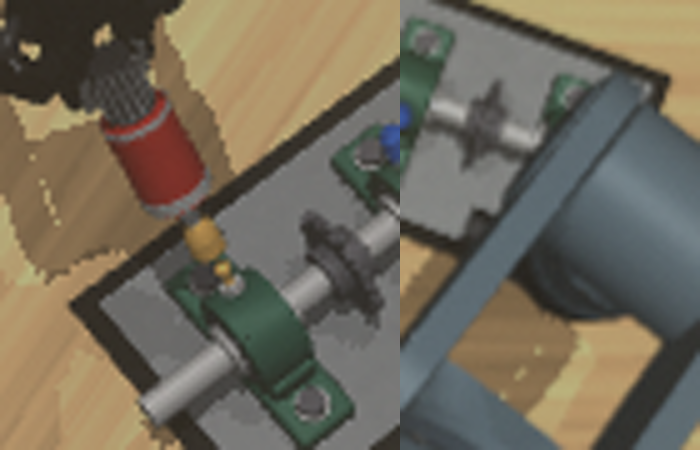

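```bash
python3 - <<'E'
from fit import *
np.set_printoptions(precision=4,suppress=True)
o=ctrl.get_obs();Rt=toolR(o);p0=o['eef_pos']
b=Rt.T@(np.array([.5346,-.2318,.0789])-p0);print('ball',b,proj(b))
x=(np.radians(34),-.0074,.0062)
m_=pt(x,-.04,0);u=np.array([-np.cos(np.radians(35)),-np.sin(np.radians(35)),0]);n=np.array([-u[1],u[0],0])
print('along',(m_-b)@u,'perp',(m_-b)@n, n)
print(proj(pt(x,-.04,.01)))
E
```

```text
ball [ 0.1092  0.0849 -0.0012] [246.7217  68.2854]
along 0.015638990711327946 perp -0.00023958257730560047 [ 0.5736 -0.8192  0.    ]
[248.6178  67.2306]
```

>>> step_arm --pt "0.4 1.2 0" --pt "2.4 0.4 -3" --pt "4.5 -0.4 -6.5" --pt "6.5 -1 -9" --pt "6.5 -1 -9" --pt "6.5 -1 -9" --spin '[0,0,0,0,0,0]' --fingers '[10,10,10,10,10,10]'

```text
time_s: 16.1
eef_pos: [0.4606, -0.2049, 0.178]
eef_rot: [-0.406, -0.579, -0.407, 0.579]
wrist_force: [-0.0, 0.0, -3.1]
opening: 0.307
```

```bash
python3 - <<'E'
from h import *
o=ctrl.get_obs(); print(o['eef_pos'],zyaw(o),o['opening'],o['wrist_force']);snap('wrist','w15.png');snap('scene','s15.png')
a=cv2.resize(cv2.imread('pics/w15.png')[20:120,200:300],None,fx=4,fy=4,interpolation=cv2.INTER_CUBIC)
b=cv2.resize(cv2.imread('pics/s15.png')[220:300,175:235],None,fx=5,fy=5,interpolation=cv2.INTER_CUBIC)
cv2.imwrite('pics/st15.png',np.hstack([a,b]))
E
```

```text
[ 0.46055605 -0.20486522  0.17802924] -1.9169942953609043 0.3074454722041776 [-0.02140403  0.02286708 -3.1456355 ]
```

View pics/st15.png

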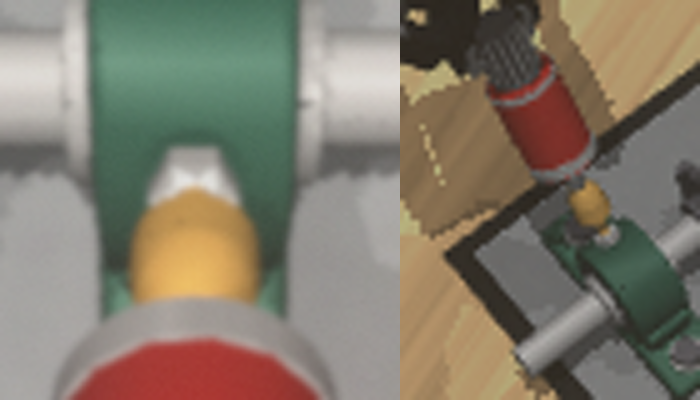

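>>> step_arm --pt "1.6 -0.6 -2.5" --pt "3.2 -1.2 -5" --pt "4.9 -1.8 -7.4" --pt "6.5 -2.3 -9.8" --pt "7.6 -2.7 -11.5" --pt "7.6 -2.7 -11.5" --spin '[0,0,0,0,0,0]' --fingers '[10,10,10,10,10,10]'

```text
time_s: 16.8
eef_pos: [0.4681, -0.2075, 0.1667]
eef_rot: [-0.406, -0.578, -0.407, 0.579]
wrist_force: [-2.5, 0.7, -0.6]
opening: 0.306
```

```bash
cat > look.py <<'E'
import sys
from h import *
k=sys.argv[1]
o=ctrl.get_obs(); print(o['eef_pos'],zyaw(o),o['opening'],o['wrist_force'],o['torque'],o['time_s']);snap('wrist',f'w{k}.png');snap('scene',f's{k}.png')
im=cv2.imread(f'pics/w{k}.png').astype(float); im=np.clip(255*(im/255)**.6,0,255).astype(np.uint8)
a=cv2.resize(im[20:310,190:310],None,fx=2,fy=2,interpolation=cv2.INTER_CUBIC)
b=cv2.resize(cv2.imread(f'pics/s{k}.png')[215:300,170:240],None,fx=7,fy=7,interpolation=cv2.INTER_CUBIC)[:580]
a=np.vstack([a,np.zeros((max(0,b.shape[0]-a.shape[0]),a.shape[1],3),np.uint8)]);
b=np.vstack([b,np.zeros((max(0,a.shape[0]-b.shape[0]),b.shape[1],3),np.uint8)])
cv2.imwrite(f'pics/st{k}.png',np.hstack([a,b]))
E
python3 look.py 16
```

```text
[ 0.46811997 -0.20754266  0.16668849] -1.9168626874396713 0.3060183920541191 [-2.47672145  0.73737195 -0.58002759] [ 0.22362966  0.49344918 -0.010653  ] 16.8
```

View pics/st16.png

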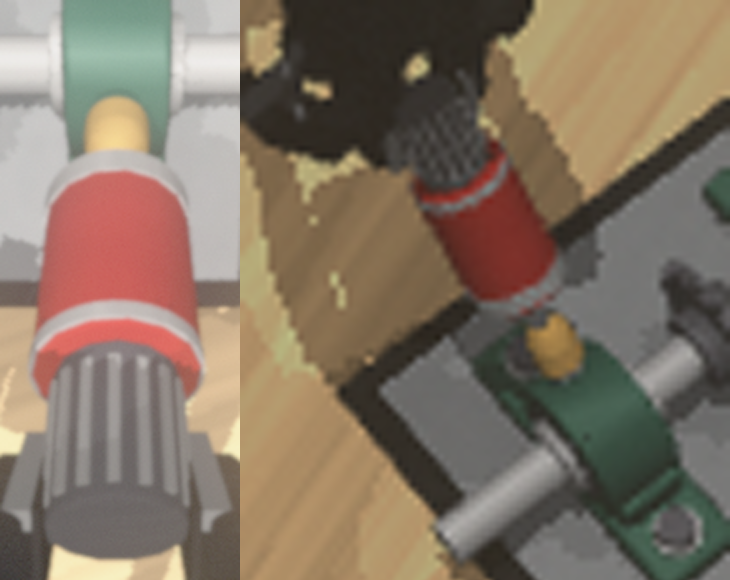

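>>> step_arm --pt "1.1 -0.4 -1.6" --pt "2.2 -0.8 -3.3" --pt "3.2 -1.2 -4.9" --pt "4.3 -1.6 -6.6" --pt "4.3 -1.6 -6.6" --spin '[0,0,0,0,0]' --fingers '[10,10,10,10,10]'

```text
time_s: 17.4
eef_pos: [0.4721, -0.209, 0.1609]
eef_rot: [-0.406, -0.578, -0.407, 0.579]
wrist_force: [-7.1, 3.5, 7.8]
opening: 0.305
```

```bash
python3 look.py 17
```

```text
[ 0.47207549 -0.20904046  0.16094989] -1.9167464206294862 0.3047586003556567 [-7.11565261  3.50358308  7.75576586] [0.63620691 1.22334973 0.07040319] 17.4
```

View pics/st17.png

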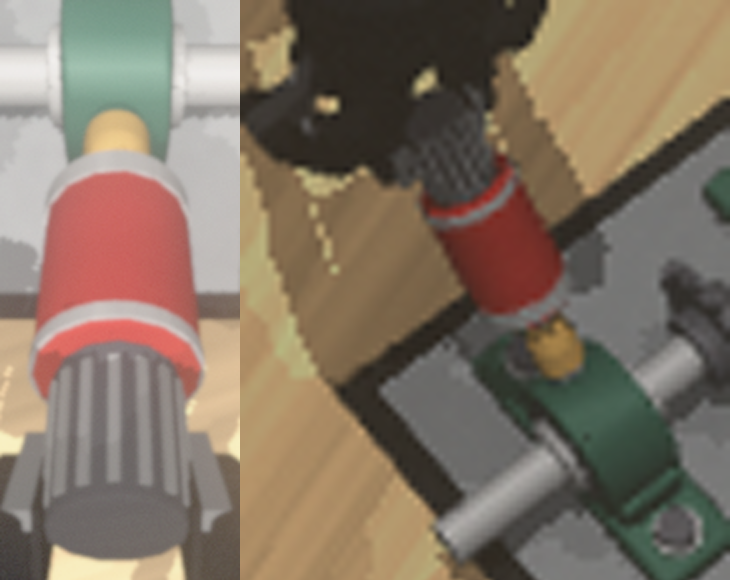

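>>> step_arm --pt "1.1 -0.4 -1.6" --pt "2.2 -0.8 -3.3" --pt "3.2 -1.2 -4.9" --pt "4.3 -1.6 -6.6" --pt "4.3 -1.6 -6.6" --spin '[0,0,0,0,0]' --fingers '[10,10,10,10,10]'

```text
time_s: 18.0
eef_pos: [0.4761, -0.2106, 0.1549]
eef_rot: [-0.406, -0.578, -0.407, 0.579]
wrist_force: [-11.2, 4.6, 12.1]
opening: 0.306
```

```bash
python3 look.py 18
```

```text
[ 0.47611494 -0.21058543  0.15485727] -1.916570446324763 0.30571707912104007 [-11.21431805   4.55825456  12.07994241] [0.84021278 1.69756568 0.07361119] 18.0
```

View pics/st18.png

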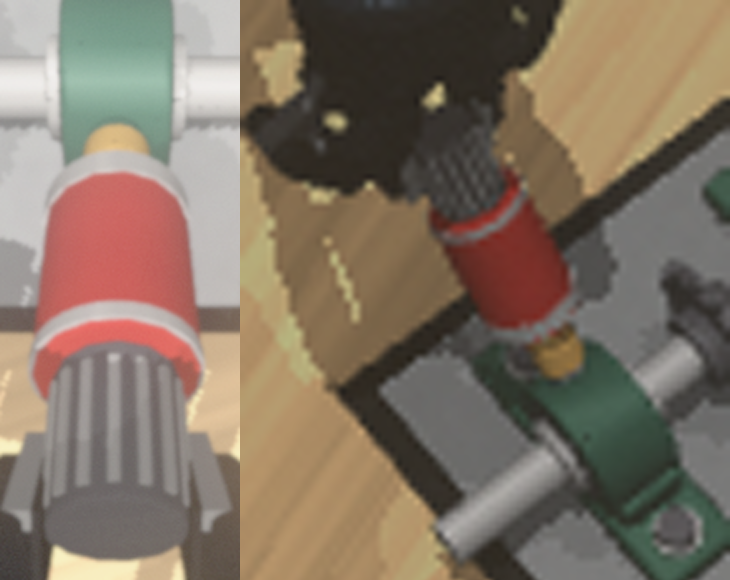

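>>> step_arm --pt "0.8 -0.3 -1.2" --pt "1.6 -0.6 -2.4" --pt "1.6 -0.6 -2.4" --pt "1.6 -0.6 -2.4" --spin '[0,0,0,0]' --fingers '[10,10,10,10]'

```text
time_s: 18.5
eef_pos: [0.4769, -0.211, 0.1547]
eef_rot: [-0.406, -0.577, -0.408, 0.579]
wrist_force: [-22.2, 10.3, 33.3]
opening: 0.31
```

```bash
python3 look.py 19
```

```text
[ 0.47685894 -0.21100317  0.15467304] -1.916021007484268 0.3099816449792981 [-22.21256591  10.26066719  33.29802219] [1.60624604 3.41618435 0.04991593] 18.5
```

View pics/st19.png

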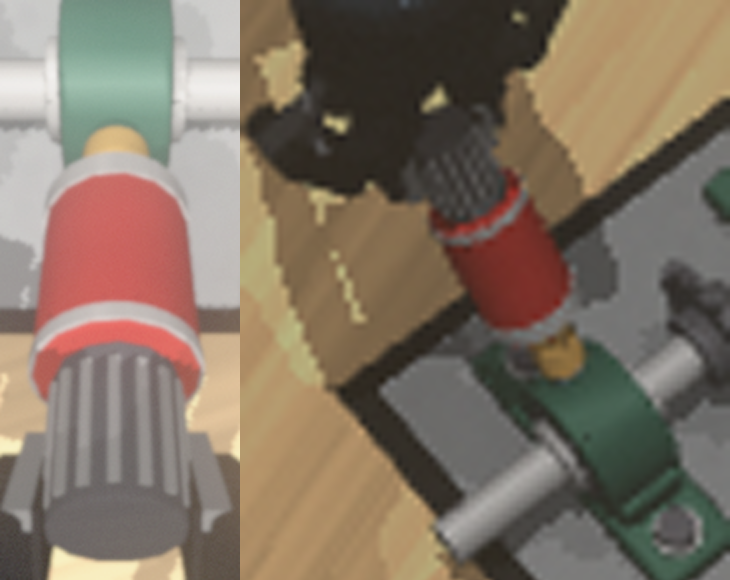

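>>> step_arm --pt "-0.5 0.2 0.8" --pt "-0.8 0.3 1.2" --pt "-0.8 0.3 1.2" --pt "-0.8 0.3 1.2" --pt "-0.8 0.3 1.2" --spin '[0,0,0,0,0]' --fingers '[10,10,10,10,10]'

```text
time_s: 19.1
eef_pos: [0.4766, -0.2109, 0.1548]
eef_rot: [-0.406, -0.578, -0.407, 0.579]
wrist_force: [-16.0, 8.0, 21.8]
opening: 0.309
```

```bash
python3 look.py 20; python3 - <<'E'
from fit import *
np.set_printoptions(precision=4,suppress=True)
crop('w20.png','w20c.png',190,70,310,310,2.4)
for cu in(262,264.5):
  x,r=fit([(0,.019,95),(.06,.019,180),(.060,.014,191.5),(.096,.014,cu),(.096,-.014,299)]);print(np.degrees(x[0]),x,r)
o=ctrl.get_obs();Rt=toolR(o);ball=np.array([.5346,-.2318,.0789])
b=Rt.T@(ball-o['eef_pos']);print('ball tool',b)
# axis direction from nose-ring fit to seated mouth (ball - 9.7mm along)
u=np.array([-np.cos(np.radians(35)),-np.sin(np.radians(35)),0])
g=pt(x,.085,0); d=g-(b+0*u);print('tilt from grip pt to ball',np.degrees(np.arctan2(-d[1],-d[0])),np.linalg.norm(d))
E
```

```text
[ 0.47655037 -0.2108656   0.15483198] -1.9163268427930846 0.3094689863210516 [-16.00303555   8.00002638  21.81118017] [1.16229883 2.46146958 0.09501121] 19.1
32.568331593346144 [ 0.5684 -0.0064  0.0059] [ 1.5542  0.1176 -3.2821  2.3532 -0.881 ]
33.20351859033758 [ 0.5795 -0.0064  0.0056] [ 0.8843  0.8236 -2.6781  1.2797 -0.3988]
ball tool [ 0.0758  0.0619 -0.    ]
tilt from grip pt to ball 34.41997977558266 0.0995892578358345
```

View pics/w20c.png

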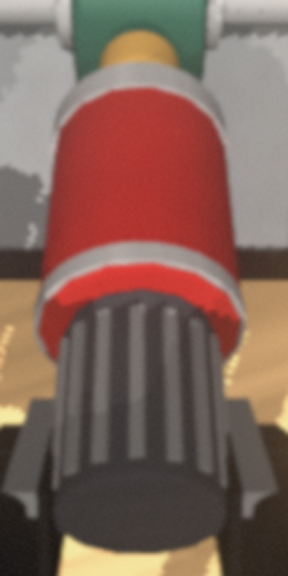

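```bash
python3 - <<'E'
from bench import hand_in,ctrl
print(hand_in()); o=ctrl.get_obs(); print(o['wrist_force'],o['eef_pos'],o['time_s'])
E
```

```text
the job is handed in; nothing more can be done
None
the job is handed in; nothing more can be done
```

The coupler is on the bare nipple and the gun is pushed to the bottom of its stroke. I handed the job in at about 19 s of the 50 s allowed, with the gripper still holding the gun pressed. The hand-in gives no verdict, so what follows rests on my own last checks.

**What I did:**
- I slid the vise jaw open by its knob, about 40–45 mm, and left it open.
- I gripped the gun by its cap and lifted it straight out.
- The moves cannot tilt the tool. I therefore turned the gun in the grip by dragging its coupler against the outside edge of the fixed jaw, twice, until it leaned about 34°.
- I lined it up with the bare nipple, pressed the coupler on along the nipple's axis, and pushed on to the stop.

**Last checks:**
- **Snapped on:** the grip-to-nipple distance fits a snapped coupler at full stroke. If the jaws had not passed the nipple's head, the same distance would need an impossible 25 mm stroke. I saw no separate force peak for the snap.
- **Stroke:** force along the axis rose from about 13 N to 19 N and then jumped to about 44 N with almost no movement, which is the end stop. I eased off to about 30 N. My distance estimate gave a stroke of 15.7 mm against the true 14 mm, so it is about 2 mm out.
- **Squareness:** the camera fits gave a lean of 32.6–34.4° against the nipple's 35°. The worst case is about 0.04 rad, inside the 0.10 limit.
- **Disagreement:** estimates made while tilting the gun differed by a few degrees (about 28° to 36°). Part of this was the gun springing back once it left the vise edge. I relied on the wrist-camera fit.
- **Not checked:** I took no final picture of the whole desk. No path came near the loose items, and no unexpected contact showed in the force readings.

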